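# Dispense one tube cap and nudge it into the empty bay

## Task

Press the black plunger of the tube-cap dispenser all the way down once and let it spring back up, so that a single cap comes out into the channel in front. Then, with the fingertips, nudge that cap sideways along the channel until it lies fully inside the empty bay at the channel's end; slide it, do not pick it up, and leave the cap parked in the other bay, the caps in the magazine and the things standing around where they are.

Things in the scene. Friction and masses are not known exactly. Their poses are not given: they have to be found in the camera images.
- dispenser: Tube-cap dispenser, fixed. Origin on the bench under the magazine. x points back, away from the channel (robot side, -x), y along the channel, z up; yaw within 0.3 rad. White magazine 46 x 46 mm, 68 mm high, at x = 0 holds three caps stacked flat; its mouth is in the front face (x = -22 mm). Behind it the white drive housing: x 23 to 101 mm, 62 mm wide, 69 mm high, plunger on top at x = 65 mm
- plunger (a joint): travel of the plunger in m: 0 = up, 0.030 = fully down; spring, about 2 N to start, 7 N at full travel, springs back by itself. It drives a blade (1.6 times its travel) that pushes the lowest cap out of the mouth; at full travel that cap is out, centre at about x = -47 to -51 mm, y = 0 of the dispenser. When the plunger is back up the next cap drops down
- channel_mid (a point): point on the deck in the middle of the pale aluminium channel, in front of the mouth: x = -47 mm, y = 0, 6 mm above the bench. The channel is 300 mm long along the dispenser's y, 44 mm wide inside, with lips 6 mm above the deck and 4 mm thick on both sides (none at the mouth) and a bay at each end
- plunger_top (a point): middle of the top face of the plunger's round black knob (35 mm across), 106 mm above the bench when up; it moves straight down with the plunger
- cap_1_center (a point): centre of the lowest cap in the magazine, the one that comes out: a blue ribbed solid tube cap, 36 mm across, 14 mm high, lying flat (centre 7 mm above what it lies on), 12 g
- cap_2_center (a point): centre of the second cap in the magazine, same kind; must stay in the magazine
- cap_3_center (a point): centre of the top cap in the magazine, same kind; must stay in the magazine
- parked_cap_center (a point): centre of the same kind of cap already lying in one of the two bays; not to be moved
- empty_bay (a point): middle of the floor of the empty bay (6 mm above the bench), marked by a thin dark round pad, 32 mm across; at x = -47 and y = +120 or -120 mm of the dispenser. A bay is the last 49 mm of the channel (y 95 to 144 mm either way), with walls 14 mm above the deck on both sides and at the end, open toward the middle
- jar: bystander: specimen jar with red screw lid, 73 mm across, 66 mm high, origin at the centre of its underside
- bottle: bystander: small white reagent bottle, 43 mm across, 81 mm high, origin at the centre of its underside
- vial: bystander: small upright screw-cap vial, 13 mm across, 44 mm high, origin at the centre of its underside
Things that resemble listed ones, but are neither listed nor needed, are in the scene too. What is shaped like the part that bears cap_3_center but red is not meant.

How it is judged:
On the way, in this order (a step that is already met when the one before it is completed fails the run):
1. the plunger is pressed all the way down (value of joint plunger above 0.027 m), for 0.05 s.
2. the plunger is back up and one cap lies out in the channel (value of joint plunger below 0.004 m and x of cap_1_center in the frame of dispenser below -0.04 m), for 0.2 s.
At the end, for the whole second after the job is handed in: the dispensed cap lies flat and at rest on the deck inside the empty bay (centre within 12 mm of the bay's centre; the channel's walls allow about 5 mm), the plunger is up (within 4 mm), and the other two caps are in the magazine, the next one dropped down to its floor (horizontal distance between cap_1_center and empty_bay below 0.012 m and z of cap_1_center in the frame of dispenser below 0.017 m and angle between cap_1_center's own z axis and vertical below 0.1 rad and linear speed of cap_1 below 0.01 m/s and value of joint plunger below 0.004 m and x of each of cap_2_center, cap_3_center in the frame of dispenser above -0.008 m and z of cap_2_center in the frame of dispenser below 0.018 m); the robot touches nothing.
It fails at once if the dispensed cap is lifted (more than 10 mm) or tipped over (z of cap_1_center in the frame of dispenser above 0.023 m or angle between cap_1_center's own z axis and vertical above 0.5 rad).
It fails at once if a second cap is pushed out of the magazine or a cap is taken out of its top (x of any of cap_2_center, cap_3_center in the frame of dispenser below -0.012 m or z of cap_2_center in the frame of dispenser above 0.04 m or z of cap_3_center in the frame of dispenser above 0.054 m).
It fails at once if the parked cap is moved more than 8 mm (distance of parked_cap_center from where it was at the start of the episode above 0.008 m).
It fails at once if a bystander is moved more than 15 mm (distance of any of jar, bottle, vial from where it was at the start of the episode above 0.015 m).
It also fails if it takes over 45 s, if anything falls off the work surface, if the arm or the gripper's body presses on something with over 40 N, if the wrist force passes 120 N, or if a joint passes its speed limit or range.

## Robot

A 7-joint arm with a two-finger parallel gripper is mounted at the origin on a cart in front of the work surface, level with it; the furniture and walls round the work are solid. World frame = base frame: x ahead of the robot, y to its left, z up, the work surface at z = 0. Lengths are in m, angles in rad, forces in N, time in s.
With the tool pointing down it reaches from about 0.425 to 0.8 m from the base axis. Payload 8.3 kg.
Tool frame: the origin (TCP) lies on the mounting face of the last link; the fingertips stand 173 mm ahead of it and the grasp point (between the pads) lies 155 mm ahead of it; z points along the fingers, y is the line along which they close (so a half turn about z gives the same grasp; the last joint's range is limited). The gripper opens to 85 mm and grips with 20 to 120 N. Pads are 22 mm wide; open, the fingers measure 114 mm over their backs; the gripper's body (76 mm by 85 mm) begins 54 mm behind the grasp point. The pads swing forward as they close: fully open they stand 13 mm farther back than shut.
Start: joints at [1.241, 0.383, 0.016, 1.37, -0.006, 1.388, -0.046], TCP at [0.165, -0.603, 0.405] pointing down, gripper open.
Joint ranges: [-2.95, 2.95], [-0.25, 2.06], [-1.52, 1.56], [0.18, 2.33], [-1.44, 4.58], [0.02, 2.06], [-3.01, 3.01]. Speed limits (rad/s): [2.39, 2.39, 3.01, 3.01, 3.14, 3.14, 3.14].

## Interface

Orientations are given as a 3x3 rotation matrix whose columns are the frame's x, y, z axes.
In Python, from rig import manip gives the robot as it stands. The module is installed in compiled form; this text tells all that it offers.
- The arm moves only by the shell command python3 -m handwheel 'ROWS' [FORCE]. ROWS is a JSON object of lists of equal length, an entry for each row: "linear": the shift along the world's x, y, z in mm, a list of three; "yaw": the turn about the world's z in degrees; "grip": the opening, from -1 (shut) to 1 (fully open). A call has 1 to 12 rows; each row is the pose to reach, as a shift and turn from the pose commanded when the call began; what a row does not reach only later rows make up. A row lasts 1/10 s, in which the tool goes at most 50 mm and 8.59 degrees, less where a joint would pass 70% of its speed; a pose out of reach is approached as far as the arm can. A call with a gripper value outside its range is refused whole. The fingers move at their own pace and stop on an object; FORCE is the grip in N (left out, the last holds). Time passes only in rows, so rows that repeat a pose let the fingers close. It gives the time, the measured TCP pose, the force, the opening and the grip force at its end, in the units of the state.
- manip.sense(): the state, without advancing time (a new reading comes with each control period).
- manip.snapshot(name): name is "scene" or "top"; returns the picture (384x512x3 uint8, red, green, blue); there is no depth.
- manip.get_calibration(name): a dict with "fx", "fy", "cx", "cy" (pixels), "rvec" (rotation vector, rad) and "tvec" (3), from world to camera coordinates, as OpenCV has them. Camera axes: x right, y down, z forward; pixel columns grow to the right and rows downward; lengths in m; the calibration is good to about 2 mm. A picture is of the moment at which its call begins. get_calibration takes no time and is no camera call.
- manip.close_job(): hands the job in; it is judged then, once.
Trained networks look in the newest picture that a camera, given by its name, has taken for a name from the list of things; names that differ only in an ending like _2 or _b are one class to them, and where a whole thing is asked for, a point or a joint stands for the part that bears it (a point fixed in the world has none). Each returns a list of dicts, best first, with "p" (0 to 1); they miss things now and then, are a little off and sometimes report something else, mostly with a low value. They report only what shows in the picture. A call takes as long as a camera call. They do not tell look-alikes from the thing itself.
- manip.find_in(camera, target): "uv" ([column, row] in pixels, amid what is visible of it).
- manip.regions_of(camera, target): "region" (384x512 bool, what is visible of it) and "uv" ([column, row] in pixels, amid what is visible of it).
- manip.spot_point(camera, target): "uv" ([column, row] in pixels: a listed point, or the origin of a listed thing).
The state is a dict: "time_s": time; "joint_positions": joint angles; "joint_vel": joint speeds; "joint_torque": joint torques, N m; "eef_pos": TCP position; "tool_rot": TCP orientation; "wrist_force": force on the tool from outside, world axes, zero at the start; "ft_torque": the same for the moment, N m; "grip_width": opening from 0.0 (shut) to 1.0 (fully open); "finger_force": force on a finger pad.
Only numpy, scipy, OpenCV 4.12 (cv2) and the standard library are available. Lean on these libraries where they do the work, as an engineer would, in place of code of your own. Each camera call takes 0.05 s, during which the arm holds its last target. There are 200 camera calls.

## Working session

There is one attempt and no reset: what is moved stays moved. The work goes in short steps, Python scripts to look and compute and a shell command to move; the robot and the scene stay as the last step left them, time stands still between calls to the robot, and variables do not carry over. Pictures are saved under pics/ and viewed, at most 10 in all, crops included, and the job is handed in when it is done.

```bash
mkdir -p pics; cat > h.py <<'E'
import numpy as np, cv2
from rig import manip
def cal(c):
    k=manip.get_calibration(c); K=np.array([[k['fx'],0,k['cx']],[0,k['fy'],k['cy']],[0,0,1]])
    return K,np.array(k['rvec'],float),np.array(k['tvec'],float)
def onz(c,uv,z):
    K,r,t=cal(c); R=cv2.Rodrigues(r)[0]; o=-R.T@t; d=R.T@np.linalg.inv(K)@np.array([uv[0],uv[1],1.])
    return o+d*(z-o[2])/d[2]
def proj(c,P):
    K,r,t=cal(c); return cv2.projectPoints(np.array(P,float).reshape(-1,1,3),r,t,K,None)[0].reshape(-1,2)
def save(im,n): cv2.imwrite('pics/'+n,cv2.cvtColor(im,cv2.COLOR_RGB2BGR))
E
python3 - <<'E'
from h import *
ims=[manip.snapshot(c) for c in('scene','top')]
for c,im in zip(('scene','top'),ims): save(im,c+'0.png')
for t,z in (('plunger_top',.106),('channel_mid',.006),('empty_bay',.006),('parked_cap_center',.013),('cap_3_center',.041),('dispenser',0),('jar',0),('bottle',0),('vial',0)):
  for c in('scene','top'):
    for d in manip.spot_point(c,t)[:4]:
        print(t,c,round(d['p'],2),np.round(d['uv']),onz(c,d['uv'],z).round(4))
E
```

```text
plunger_top scene 0.58 [251. 178.] [0.6604 0.0633 0.106 ]
plunger_top top 0.67 [271. 179.] [0.6525 0.0612 0.106 ]
channel_mid top 0.64 [266. 227.] [0.5419 0.0673 0.006 ]
empty_bay scene 0.36 [234. 226.] [0.5731 0.1767 0.006 ]
empty_bay top 0.65 [271. 206.] [0.5995 0.058  0.006 ]
empty_bay top 0.59 [225. 220.] [0.5551 0.1827 0.006 ]
parked_cap_center scene 0.71 [260. 204.] [0.6188 0.0505 0.013 ]
parked_cap_center scene 0.66 [301. 208.] [ 0.527  -0.0601  0.013 ]
parked_cap_center top 0.6 [313. 236.] [ 0.5203 -0.0605  0.013 ]
cap_3_center scene 0.58 [228. 207.] [0.634  0.1681 0.041 ]
cap_3_center scene 0.56 [261. 201.] [0.6006 0.0558 0.041 ]
cap_3_center scene 0.49 [293. 232.] [0.4226 0.0445 0.041 ]
cap_3_center scene 0.4 [301. 186.] [ 0.6042 -0.1099  0.041 ]
cap_3_center top 0.62 [240. 180.] [0.6616 0.1469 0.041 ]
cap_3_center top 0.61 [272. 208.] [0.5876 0.0545 0.041 ]
cap_3_center top 0.56 [338. 198.] [ 0.6249 -0.1226  0.041 ]
cap_3_center top 0.45 [269. 209.] [0.5844 0.0627 0.041 ]
dispenser scene 0.76 [260. 211.] [0.5995 0.0602 0.    ]
dispenser top 0.58 [264. 209.] [0.5916 0.0771 0.    ]
jar scene 0.61 [167. 249.] [0.5928 0.4054 0.    ]
jar scene 0.15 [260. 211.] [0.5981 0.0618 0.    ]
jar top 0.97 [146. 204.] [0.5886 0.4072 0.    ]
bottle scene 0.75 [240. 177.] [0.8018 0.0289 0.    ]
bottle top 0.89 [290. 140.] [0.7988 0.0126 0.    ]
bottle top 0.32 [225. 219.] [0.5591 0.1827 0.    ]
vial scene 0.42 [353. 200.] [ 0.4839 -0.2552  0.    ]
vial top 0.46 [387. 254.] [ 0.4843 -0.2675  0.    ]
```

View pics/scene0.png

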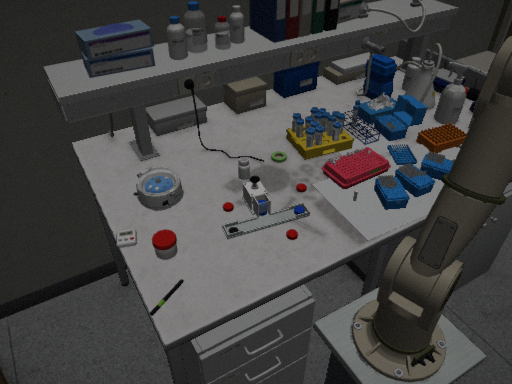

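View pics/top0.png

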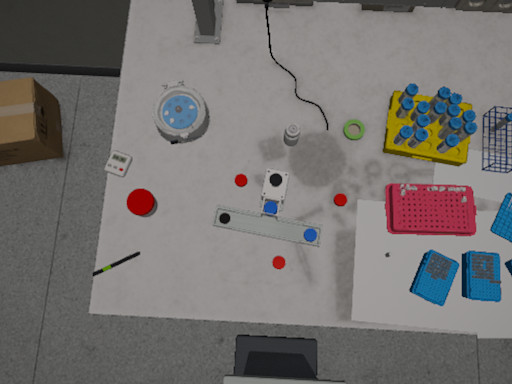

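The top picture shows the dispenser at about (271,195) with its black knob at (275,180). The channel runs from (217,218) to (320,237), with the dark pad (empty bay) at (225,219) and the parked blue cap at (310,235). Possible mix-ups:
- **Caps:** red loose caps at (241,180), (340,200) and (279,262). The blue cap at (271,208) is in the magazine and is the one wanted.
- **Dark discs:** the pad at (225,219) versus the knob at (275,180).

I'll fit the pose and check it in a close crop.

```bash
cat > fit.py <<'E'
from h import *
from scipy.optimize import least_squares
def W(p,P):
    c,s=np.cos(p[2]),np.sin(p[2]); P=np.atleast_2d(P)
    return np.c_[p[0]+c*P[:,0]-s*P[:,1],p[1]+s*P[:,0]+c*P[:,1],P[:,2]]
E
python3 - <<'E'
from fit import *
def blob(m,near,r=14):
    n,l,st,ce=cv2.connectedComponentsWithStats(m.astype(np.uint8))
    k=[i for i in range(1,n) if st[i,4]>8 and np.hypot(*(ce[i]-near))<r]
    return [(ce[i].round(1),st[i,4]) for i in k]
obs=[]
for c,near in (('top',dict(knob=(275,180),pad=(225,219),park=(310,235),mag=(271,208))),('scene',dict(knob=(255,181),pad=(234,229),park=(299,209),mag=(262,204)))):
    im=manip.snapshot(c).astype(int)
    R,G,B=im[...,0],im[...,1],im[...,2]
    dark=im.max(2)<50; blue=(B>R+50)
    for k,n in near.items():
        b=blob(dark if k in('knob','pad') else blue,n); print(c,k,b)
        if b and k!='mag': obs.append((c,{'knob':(.065,0,.103),'pad':(-.047,.12,.006),'park':(-.047,-.12,.012)}[k],max(b,key=lambda q:q[1])[0]))
f=lambda p:np.concatenate([(proj(c,W(p,P))[0]-uv) for c,P,uv in obs])
s=least_squares(f,[.584,.054,-.14],loss='soft_l1'); print(s.x,f(s.x).reshape(-1,2).round(1)); np.save('pose.npy',s.x)
out=[]
for c,(u,v) in(('top',(270,210)),('scene',(265,205))):
    im=manip.snapshot(c); z=5; h=60
    cr=cv2.resize(im[v-h:v+h,u-h+0:u+h],None,fx=z-1,fy=z-1,interpolation=cv2.INTER_CUBIC); z=4; cr=cv2.convertScaleAbs(cr,alpha=1.3)
    for P,col in ([[.065,0,.106],(0,255,0)],[[-.047,.12,.006],(255,255,0)],[[-.047,-.12,.02],(255,0,0)],[[-.047,0,.006],(255,0,255)],[[-.025,-.144,.006],(0,255,0)],[[-.069,.144,.006],(0,255,0)],[[-.023,-.023,.068],(255,128,0)],[[-.023,.023,.068],(255,128,0)],[[.101,.031,.069],(0,255,255)],[[.101,-.031,.069],(0,255,255)]):
        q=proj(c,W(s.x,P))[0]; cv2.circle(cr,(int((q[0]-u+h+.5)*z),int((q[1]-v+h+.5)*z)),3,col,1)
    out.append(cr)
im=np.hstack(out); save(cv2.resize(im,(800,400)),'crop.png')
E
```

```text
top knob [(array([275.4, 179.4]), np.int32(111))]
top pad [(array([224.3, 218. ]), np.int32(82))]
top park [(array([310. , 234.3]), np.int32(138))]
top mag [(array([270.2, 207.2]), np.int32(139))]
scene knob [(array([254.2, 179.9]), np.int32(68))]
scene pad [(array([232.7, 229.5]), np.int32(39))]
scene park [(array([298.8, 209. ]), np.int32(60))]
scene mag [(array([261., 201.]), np.int32(20))]
[ 0.58966468  0.06051813 -0.13926471] [[-0.5 -0.4]
 [-0.2 -0. ]
 [-0.5 -0.2]
 [ 0.4 -1.5]
 [ 1.   0. ]
 [ 0.4  0.6]]
```

View pics/crop.png

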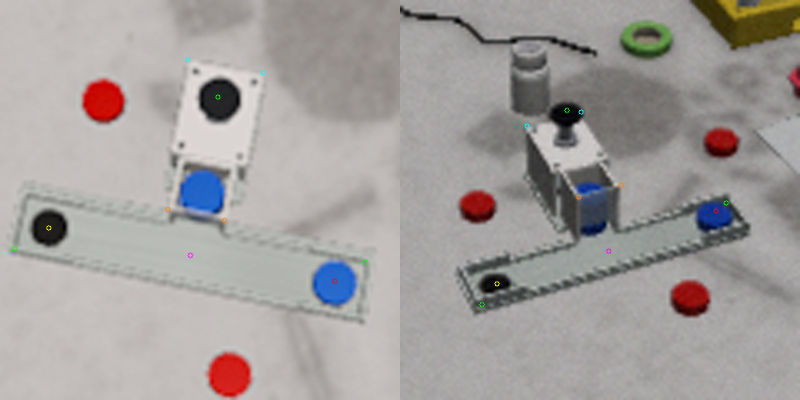

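The fit matches in both views: the knob, pad, parked cap and channel corners all overlay. Yaw is about -8°, the knob is at (0.654, 0.0515), and the empty bay is at y = +120.

```bash
python3 - <<'E'
from fit import *
s=manip.sense(); p=np.load('pose.npy'); print(s['time_s'],s['eef_pos'],np.round(s['tool_rot'],3),s['wrist_force'])
T=s['tool_rot']; print('tool y angle',np.degrees(np.arctan2(T[1][1],T[0][1])),'want',90+np.degrees(p[2]))
for n,P in dict(knob=[.065,0,.106],pre=[-.047,-.055,.01],bay=[-.047,.12,.006]).items(): print(n,W(p,P)[0].round(4),'dmm',((W(p,P)[0]-s['eef_pos'])*1000).round(0))
E
```

```text
1.2 [ 0.16480762 -0.60287824  0.40468972] [[ 0.965  0.264  0.   ]
 [ 0.264 -0.965  0.   ]
 [ 0.    -0.    -1.   ]] [ 0.34746746 -0.38582724  0.41382631]
tool y angle -74.71382443474054 want 82.0207197837801
knob [0.654  0.0515 0.106 ] dmm [ 489.  654. -299.]
pre [0.5355 0.0126 0.01  ] dmm [ 371.  615. -395.]
bay [0.5598 0.1859 0.006 ] dmm [ 395.  789. -399.]
```

```bash
python3 -m handwheel '{"linear":[[29,38,0],[58,77,0],[87,115,0],[115,154,0],[144,192,0],[173,231,0],[202,269,0],[230,308,0],[259,346,0],[288,385,0],[317,423,0],[346,462,0]],"yaw":[-2,-4,-6,-8,-10,-12,-14,-16,-18,-20,-22,-23.3],"grip":[-1,-1,-1,-1,-1,-1,-1,-1,-1,-1,-1,-1]}'
python3 -m handwheel '{"linear":[[29,38,0],[58,77,0],[87,115,0],[115,154,0],[143,192,0],[143,192,0],[143,192,0]],"yaw":[0,0,0,0,0,0,0],"grip":[-1,-1,-1,-1,-1,-1,-1]}'
```

```text
time_s: 2.4
eef_pos: [0.5116, -0.1393, 0.4051]
tool_rot: [[0.99, -0.141, 0.001], [-0.141, -0.99, -0.0], [0.001, 0.0, -1.0]]
wrist_force: [0.6, -0.2, -0.1]
grip_width: -0.002
finger_force: 0.0
time_s: 3.1
eef_pos: [0.6541, 0.0527, 0.4038]
tool_rot: [[0.991, -0.137, -0.001], [-0.137, -0.991, 0.001], [-0.001, -0.0, -1.0]]
wrist_force: [0.2, -0.5, -0.4]
grip_width: 0.002
finger_force: 0.0
```

```bash
python3 -m handwheel '{"linear":[[0,-1,-40],[0,-1,-80],[0,-1,-110],[0,-1,-120],[0,-1,-127],[0,-1,-134],[0,-1,-141],[0,-1,-147],[0,-1,-151],[0,-1,-154],[0,-1,-155],[0,-1,-155]],"yaw":[0,0,0,0,0,0,0,0,0,0,0,0],"grip":[-1,-1,-1,-1,-1,-1,-1,-1,-1,-1,-1,-1]}'
```

```text
time_s: 4.3
eef_pos: [0.6546, 0.0495, 0.2515]
tool_rot: [[0.99, -0.14, 0.003], [-0.14, -0.99, -0.001], [0.003, 0.0, -1.0]]
wrist_force: [-1.7, -1.8, 6.7]
grip_width: -0.001
finger_force: 3.0
```

```bash
python3 -m handwheel '{"linear":[[0,0,-1],[0,0,-2],[0,0,-3],[0,0,-3],[0,0,-3]],"yaw":[0,0,0,0,0],"grip":[-1,-1,-1,-1,-1]}'
```

```text
time_s: 4.8
eef_pos: [0.6545, 0.0496, 0.2495]
tool_rot: [[0.99, -0.14, 0.004], [-0.14, -0.99, -0.001], [0.004, 0.0, -1.0]]
wrist_force: [-4.5, -2.7, 11.7]
grip_width: 0.003
finger_force: 5.7
```

The force rose from 6.7 to 11.7 N over 2 mm, so the plunger is on its stop. Releasing it.

```bash
python3 -m handwheel '{"linear":[[0,0,5],[0,0,12],[0,0,22],[0,0,32],[0,0,45],[0,0,70],[0,0,70],[0,0,70]],"yaw":[0,0,0,0,0,0,0,0],"grip":[-1,-1,-1,-1,-1,-1,-1,-1]}'
cat > chk.py <<'E'
from fit import *
import sys
p=np.load('pose.npy'); c,s=np.cos(p[2]),np.sin(p[2]); out=[]
for cam,(u,v) in(('top',(270,210)),('scene',(265,205))):
    im=manip.snapshot(cam); I=im.astype(int); m=(I[...,2]>I[...,0]+50).astype(np.uint8)
    n,l,st,ce=cv2.connectedComponentsWithStats(m)
    for i in range(1,n):
        if st[i,4]>15:
            P=onz(cam,ce[i],.019)-[p[0],p[1],0]; q=(c*P[0]+s*P[1],-s*P[0]+c*P[1])
            if abs(q[0])<.12 and abs(q[1])<.2: print(cam,ce[i].round(1),st[i,4],'disp xy',np.round(q,4))
    out.append(cv2.resize(im[v-60:v+60,u-60:u+60],(400,400),interpolation=cv2.INTER_CUBIC))
save(np.hstack(out),sys.argv[1])
print(manip.sense()['eef_pos'])
E
python3 chk.py after.png
```

```text
time_s: 5.6
eef_pos: [0.6538, 0.0506, 0.3175]
tool_rot: [[0.99, -0.139, 0.001], [-0.139, -0.99, 0.0], [0.001, -0.001, -1.0]]
wrist_force: [0.2, -0.1, -0.0]
grip_width: 0.003
finger_force: 0.0
top [270.2 207.6] 129 disp xy [ 0.0036 -0.0004]
top [266.9 225.7] 135 disp xy [-0.0474 -0.0011]
scene [298.8 209. ] 61 disp xy [-0.0504 -0.1164]
scene [266. 217.] 82 disp xy [-0.0444  0.0036]
[0.65348413 0.05020939 0.31584968]
```

View pics/after.png

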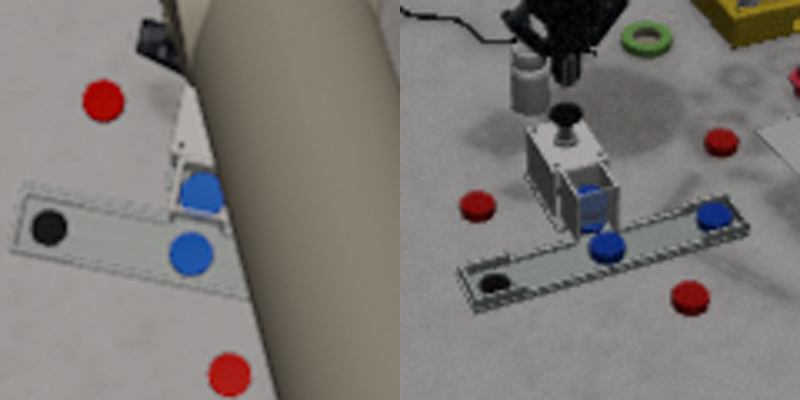

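One cap is out at about (-48, 0) in the dispenser frame, at (191,255) in the crop's left half. The plunger is up and the other caps are in the magazine. Next I'll move behind the cap at y = -55.

```bash
python3 -m handwheel '{"linear":[[-40,-13,0],[-80,-26,0],[-118,-38,0],[-118,-38,0],[-118,-38,0],[-118,-38,-40],[-118,-38,-80],[-118,-38,-105],[-118,-38,-115],[-118,-38,-115],[-118,-38,-115]],"yaw":[0,0,0,0,0,0,0,0,0,0,0],"grip":[-1,-1,-1,-1,-1,-1,-1,-1,-1,-1,-1]}'; python3 chk.py pre.png
```

```text
time_s: 6.8
eef_pos: [0.5368, 0.0126, 0.2027]
tool_rot: [[0.99, -0.139, 0.002], [-0.139, -0.99, 0.001], [0.002, -0.001, -1.0]]
wrist_force: [0.1, -0.2, 0.0]
grip_width: -0.003
finger_force: 0.0
top [266.5 207.9] 48 disp xy [0.0011 0.0094]
top [266.1 227.2] 93 disp xy [-0.0519  0.0004]
scene [298.8 209. ] 62 disp xy [-0.0506 -0.1162]
scene [266.  216.9] 84 disp xy [-0.0442  0.0034]
[0.53682368 0.0123579  0.20328708]
```

View pics/pre.png

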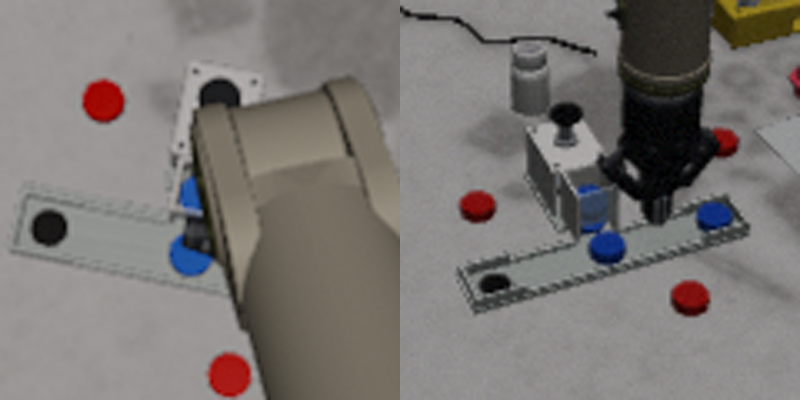

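The fingers stand in the channel between the two caps, at (657,215) in the right half, and are clear of both. I'll lower them, shifted 5 mm away from the magazine, and start pushing.

```bash
python3 -m handwheel '{"linear":[[-5,1,-8],[-5,1,-15],[-5,1,-20],[-5,1,-20],[-4,7,-20],[-3,14,-20],[-2,21,-20],[-1,28,-20],[0,35,-20],[0,35,-20]],"yaw":[0,0,0,0,0,0,0,0,0,0],"grip":[-1,-1,-1,-1,-1,-1,-1,-1,-1,-1]}'
```

```text
time_s: 7.9
eef_pos: [0.5359, 0.0488, 0.1818]
tool_rot: [[0.991, -0.137, 0.0], [-0.137, -0.991, 0.001], [0.0, -0.001, -1.0]]
wrist_force: [-0.1, 0.5, 0.1]
grip_width: 0.003
finger_force: 0.0
```

```bash
python3 -m handwheel '{"linear":[[1,8,0],[2,16,0],[4,25,0],[5,35,0],[6,45,0],[8,55,0],[9,65,0],[10,75,0],[12,83,0],[13,89,0],[13,94,0],[13,94,0]],"yaw":[0,0,0,0,0,0,0,0,0,0,0,0],"grip":[-1,-1,-1,-1,-1,-1,-1,-1,-1,-1,-1,-1]}';  python3 chk.py p1.png
```

```text
time_s: 9.1
eef_pos: [0.5487, 0.1419, 0.1817]
tool_rot: [[0.99, -0.138, 0.0], [-0.138, -0.99, 0.0], [-0.0, -0.0, -1.0]]
wrist_force: [0.3, 0.5, -0.4]
grip_width: 0.002
finger_force: 0.0
top [271.4 207.3] 106 disp xy [ 0.0051 -0.0035]
top [310.  234.3] 138 disp xy [-0.0483 -0.1206]
scene [298.8 209.1] 62 disp xy [-0.0507 -0.1163]
scene [237.  226.5] 71 disp xy [-0.0501  0.1094]
[0.54877949 0.14091266 0.18160192]
```

View pics/p1.png

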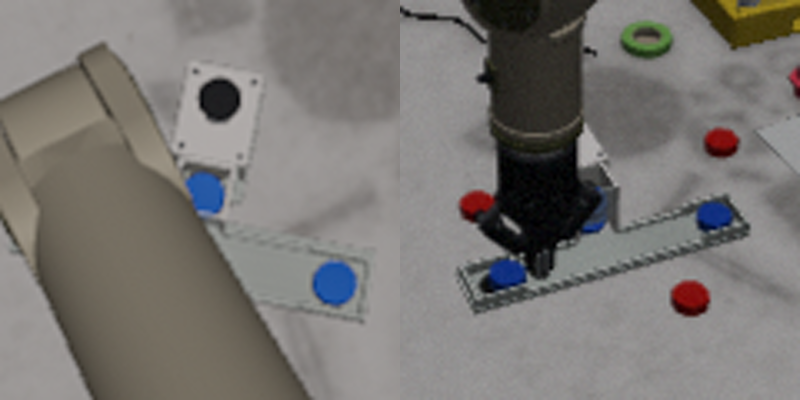

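The cap is entering the bay: (237,226) in the scene picture, about y = 105 mm once the view's +4 mm bias (seen on the parked cap) is taken off. Pushing 14 mm more.

```bash
python3 -m handwheel '{"linear":[[1,4,0],[1,8,0],[2,12,0],[2,14,0],[2,14,0],[2,14,0]],"yaw":[0,0,0,0,0,0],"grip":[-1,-1,-1,-1,-1,-1]}' 
python3 -m handwheel '{"linear":[[0,-5,0],[-1,-10,0],[-1,-10,10],[-1,-10,40],[-1,-10,80],[-1,-30,120],[-1,-70,120],[-1,-115,120],[-1,-160,120],[-1,-205,120],[-1,-250,120],[-1,-250,120]],"yaw":[0,0,0,0,0,0,0,0,0,0,0,0],"grip":[-1,-1,-1,-1,-1,-1,-1,-1,-1,-1,-1,-1]}';  python3 chk.py p2.png
```

```text
time_s: 9.8
eef_pos: [0.5508, 0.1552, 0.1816]
tool_rot: [[0.99, -0.139, 0.0], [-0.139, -0.99, -0.0], [0.0, 0.0, -1.0]]
wrist_force: [-0.0, 0.4, -0.6]
grip_width: 0.0
finger_force: 0.0
time_s: 11.0
eef_pos: [0.549, -0.1034, 0.3023]
tool_rot: [[0.989, -0.151, 0.0], [-0.151, -0.989, -0.004], [0.001, 0.004, -1.0]]
wrist_force: [-0.8, -0.1, 0.0]
grip_width: -0.001
finger_force: 0.0
top [270.3 207.6] 130 disp xy [ 0.0038 -0.0007]
top [223.7 217.7] 134 disp xy [-0.0483  0.1195]
top [310.  234.3] 138 disp xy [-0.0483 -0.1206]
scene [298.8 209.1] 62 disp xy [-0.0507 -0.1163]
scene [233.  227.5] 72 disp xy [-0.0498  0.1231]
[ 0.54954925 -0.09645002  0.30228837]
```

View pics/p2.png

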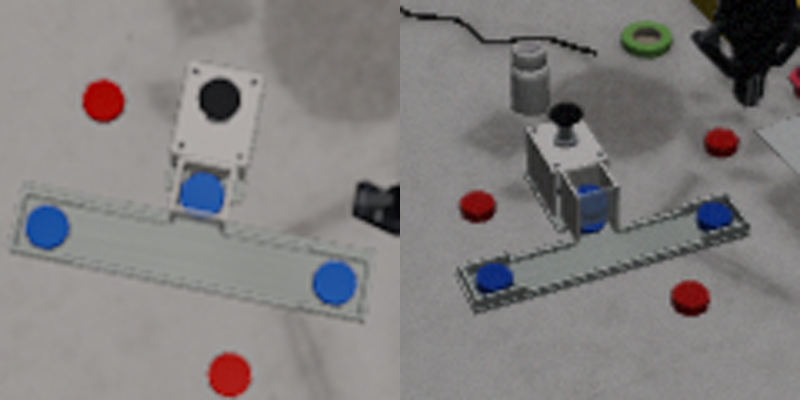

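The cap lies in the bay at (47,228) in the left half, y = 119.5 mm. The parked cap, magazine and plunger look right, and the arm is clear.

```bash
python3 -c "
from rig import manip
print(manip.close_job())"
```

```text
the job is handed in; nothing more can be done
None
```

I pressed the plunger once, slid the dispensed cap into the empty bay (final picture puts it within about 2 mm of the bay's centre, nothing else visibly moved), and handed the job in; no verdict came back.

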